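# Open the optics cabinet with the pull hook

## Robot

A 7-joint arm with a two-finger parallel gripper is mounted at the origin on a cart in front of the work surface, level with it; the furniture and walls round the work are solid. World frame = base frame: x ahead of the robot, y to its left, z up, the work surface at z = 0. Lengths are in m, angles in degrees, forces in N, time in s.
With the tool pointing down it reaches from about 0.4 to 0.875 m from the base axis. Payload 6.5 kg.
Tool frame: the origin (TCP) lies at the very end of the fingers, on their centre line; the grasp point (between the pads) lies 19 mm behind it; z points along the fingers, y is the line along which they close (so a half turn about z gives the same grasp; the last joint's range is limited). The gripper opens to 85 mm and grips with 20 to 120 N. Pads are 22 mm wide; open, the fingers measure 114 mm over their backs; the gripper's body (76 mm by 85 mm) begins 54 mm behind the grasp point. The pads swing forward as they close: fully open they stand 13 mm farther back than shut.
Start: joints at [70.749, 30.733, -0.252, 88.115, 0.149, 61.152, -4.079], TCP at [0.173, -0.626, 0.204] pointing down, gripper open.
Joint ranges: [-154.64, 154.64], [-21.42, 123.67], [-72.66, 72.17], [13.99, 137.28], [-74.86, 254.86], [10.95, 109.41], [-158.01, 158.01]. Speed limits (degrees/s): [136.94, 136.94, 180, 180, 180, 180, 180].

## Interface

Orientations are given as [roll, pitch, yaw] about the fixed x, y, z axes, in that order (R = Rz(yaw) Ry(pitch) Rx(roll)).
In Python, from bench import env, optics gives the robot as it stands.
- The arm moves only by the tool move_arm, never from a script. Its argument "series" is one flat list of numbers, 6 for each row, row after row: the shift along the world's x, y, z in mm, then the turn, a rotation vector about the world's x, y, z in rad. A call has 1 to 20 rows; each row shifts and turns the commanded pose from where the row before left it; what a row does not reach is not made up. A row lasts 1/12 s, in which the tool goes at most 41.7 mm and 7.16 degrees, less where a joint would pass 70% of its speed; a pose out of reach is approached as far as the arm can. A call is refused whole if a number of a shift passes 41.7 or a number of a turn 0.125, either way. A call with a gripper value outside its range is refused whole. "hand" is the finger opening in mm, from 0 to 85.4, set as the call begins (left out, the last holds). The fingers move at their own pace and stop on an object; "squeeze" is the grip in N (left out, the last holds). Time passes only in rows, so rows that do not move let the fingers close. It gives the time, the measured TCP pose, the force, the opening and the grip force at its end, in the units of the state.
- env.state(): the state, without advancing time (a new reading comes with each control period).
- optics.snapshot(name): name is "side" or "top"; returns (picture, depth): 400x640x3 uint8, red, green, blue; 400x640 float32, m along the optical axis (not along the pixel's ray), 0 where there is no reading.
- optics.camera_info(name): a dict with "K" (3x3 intrinsics, pixels), "rvec" (rotation vector, rad) and "tvec" (3), from world to camera coordinates, as OpenCV has them. Camera axes: x right, y down, z forward; pixel columns grow to the right and rows downward; lengths in m; the calibration is good to about 2 mm. A picture is of the moment at which its call begins. camera_info takes no time and is no camera call.
- env.job_done(): hands the job in; it is judged then, once.
Trained networks look in the newest picture that a camera, given by its name, has taken for a name from the list of things; names that differ only in an ending like _2 or _b are one class to them, and where a whole thing is asked for, a point or a joint stands for the part that bears it (a point fixed in the world has none). Each returns a list of dicts, best first, with "confidence" (0 to 1); they miss things now and then, are a little off and sometimes report something else, mostly with a low value. They report only what shows in the picture. A call takes as long as a camera call.
- optics.outline_of(camera, query): "region" (400x640 bool, what is visible of it) and "uv" ([column, row] in pixels, amid what is visible of it).
The state is a dict: "t": time; "joint_pos": joint angles; "qvel": joint speeds; "effort": joint torques, N m; "tool_pos": TCP position; "ee_rot": TCP orientation; "wrist_force": force on the tool from outside, world axes, zero at the start; "torque": the same for the moment, N m; "width": finger opening in m; "finger_force": force on a finger pad.
Only numpy, scipy, OpenCV 4.12 (cv2) and the standard library are available. Lean on these libraries where they do the work, as an engineer would, in place of code of your own. Each camera call takes 0.05 s, during which the arm holds its last target. There are 200 camera calls.

## Task

Open the drop flap of the small optics cabinet with the pull hook, keeping the gripper itself off the cabinet: use the hook to press in the tab of the recessed pull so that its ring tilts out, then hook the ring with the prong and swing the flap gently all the way down until it lies level. Unhook and lay the pull hook flat on the open desk, clear of the cabinet; leave the jar, the cap and the driver where they are.

Things in the scene. Friction and masses are not known exactly. Their poses are not given: they have to be found in the camera images.
- cabinet: Grey steel optics cabinet, 130 deep x 150 wide x 325 mm tall, fixed on the desk. Origin: centre of its underside; x from front to back (the front looks along -x, to the robot), y to its left as the robot sees it, z up. Two drawer fronts below; above them a white drop flap, 146 wide x 157 mm high, whose outer face lies 75 mm in front of the origin.
- flap_hinge (a point): Middle of the flap's hinge line, at the lower edge of its outer face, 160 mm above the desk; the line runs along the cabinet's y axis.
- flap (a joint): Angle of the flap: 0 closed (upright), 1.57 fully open (level, outer face down, sticking out 157 mm towards the robot). It swings down towards the robot. A friction stay holds it at any angle: it neither falls nor springs back, and takes 1 to 2 N at the ring to move.
- tab (a point): Press point: middle of the outer surface of the pull's steel tab (28 wide x 50 mm high, measured flush with the flap). The pull sits in a black dish (106 wide x 56 mm high) in the flap, 85 mm above the hinge line. It rocks about a pivot that runs up the flap 14 mm to the right (cabinet -y) of this point. The dish is 34 mm deep behind the tab.
- pull (a joint): Angle of the rocking pull: 0 flush, up to 1.6 with its ring straight out from the flap and the ring's hole facing sideways. Pressing the tab 15 mm in turns it to about 1 rad; light friction (1 to 2 N at the tab) keeps it where it is left. Flush, only 5 mm are free behind the ring, too little for the prong.
- pull_ring: D-shaped steel ring (eye) of the pull, 6.4 mm bar, right of the pivot. Origin: on the pivot at mid-height, 4 mm behind the flap's outer face. Its -y axis runs from the pivot to the ring's free end (67 mm): cabinet -y when flush, swinging out to the robot. The hole spans 5 to 60 mm along it and 18 mm above and below. A prong pointing left enters from the right, between ring and flap, moving left.
- hook: Pull hook lying on the desk, about 0.15 kg. Origin: on its underside at the place to grip; x along it to the nose, y to the prong's side, z up. Black flat-sided handle from x = -72 to +32 mm, 22 wide (y) x 26 mm high (z), then a 10 mm steel rod, its axis 13 mm above the underside. Centre of mass within 15 mm of the origin.
- hook_nose (a point): Blunt round tip at the end of the hook's rod, at x = 192 mm, z = 13 mm of the hook.
- hook_prong (a point): Where the axis of the straight 8 mm prong leaves the rod's axis, at x = 170 mm, z = 13 mm of the hook (22 mm behind the nose tip). The prong points along the hook's +y; its round end is 40 mm from here.
- objective_jar: White jar with a black screw cap, 45 mm across and 63 mm high, standing on the desk in front of the cabinet; to be left alone. Origin: centre of its underside.
- dust_cap: Black round dust cap, 42 mm across and 13 mm high, on the desk in front of the cabinet; to be left alone. Origin: centre of its underside.
- hex_driver: Small red-handled hex driver, 154 mm long and 17 mm thick, lying on the desk; to be left alone. Origin: middle of its length, on the underside.
- light_source_1: Lowest of a stack of three white light source boxes, each 218 deep x 350 wide mm, fixed on the desk left of the cabinet; the stack is 260 mm tall and a hook held lower can strike it. Origin: near the middle of its underside. The stack's knobs reach 122 mm in front (towards the robot) of the origin, its right side is 178 mm to the right of it.

How it is judged:
By the outcome, as a careful person would: the job done as asked, in the order asked, and still so for the second after the job is handed in, with the robot touching nothing.
It also fails if it takes over 64 s, if anything falls off the work surface, if the arm or the gripper's body presses on something with over 40 N, if the wrist force passes 120 N, or if a joint passes its speed limit or range.

## Working session

There is one attempt and no reset: what is moved stays moved. The work goes in short steps, Python scripts to look and compute and a tool call to move; the robot and the scene stay as the last step left them, time stands still between calls to the robot, and variables do not carry over. Pictures are saved under pics/ and viewed, at most 10 in all, crops included, and the job is handed in when it is done.

Besides the shell and the picture viewer there is one more tool, called after "Call:" by a JSON object that holds its "api" and its "payload", one argument or row to a line. move_arm: Moves the arm, as the interface text tells. Its arguments: {"type":"object","properties":{"series":{"type":"array","items":{"type":"number"}},"hand":{"type":"number"},"squeeze":{"type":"number"}},"required":["series"]}

```bash
ls; mkdir -p pics; cat > h.py <<'E'
import numpy as np, cv2
from bench import env, optics
def cam(n):
    c=optics.camera_info(n); R=cv2.Rodrigues(np.array(c["rvec"],float))[0]
    return np.array(c["K"]),R,np.array(c["tvec"],float).ravel()
def cloud(n,depth,mask):
    K,R,t=cam(n); v,u=np.nonzero(mask&(depth>0)); d=depth[v,u]
    p=np.stack([(u-K[0,2])/K[0,0]*d,(v-K[1,2])/K[1,1]*d,d],1)
    return (p-t)@R
def proj(n,P):
    K,R,t=cam(n); q=(np.atleast_2d(P)@R.T+t)@K.T
    return q[:,:2]/q[:,2:]
E
python3 - <<'E'
from h import *
np.set_printoptions(precision=4,suppress=True)
s=env.state(); print({k:np.round(v,3) for k,v in s.items()})
ims=[]
for n in ["side","top"]:
    im,d=optics.snapshot(n); cv2.imwrite(f"pics/{n}0.png",im[:,:,::-1])
    K,R,t=cam(n); print(n,K[0,0],"pos",-R.T@t,"fwd",R[2])
    for q in ["cabinet","hook","pull_ring","tab","flap","objective_jar","dust_cap","hex_driver","light_source_1"]:
        for o in optics.outline_of(n,q)[:2]:
            p=cloud(n,d,o["region"])
            if len(p): print(q,round(o["confidence"],2),np.round(o["uv"]),len(p),"med",np.median(p,0),"lo",np.percentile(p,2,0),"hi",np.percentile(p,98,0))
E
```

```text
pics
{'t': np.float64(0.0), 'joint_pos': array([70.749, 30.78 , -0.255, 88.17 ,  0.148, 61.152, -4.08 ]), 'qvel': array([ 0.037, -0.066,  0.023,  0.053, -0.07 , -0.002, -0.037]), 'effort': array([ -0.   , -58.342,   1.048, -25.911,   0.012,   0.01 ,   0.   ]), 'tool_pos': array([ 0.173, -0.626,  0.203]), 'ee_rot': array([-179.898,    0.007,   15.461]), 'wrist_force': array([ 0.192, -0.379,  0.511]), 'torque': array([-0.018,  0.028,  0.036]), 'finger_force': np.float64(0.0), 'width': np.float64(0.086)}
side 437.26406007798073 pos [-0.1075  0.5187  0.7396] fwd [ 0.6705 -0.5061 -0.5425]
cabinet 0.62 [397. 233.] 159 med [ 0.5336 -0.2289  0.004 ] lo [ 0.511  -0.2477 -0.0026] hi [ 0.552  -0.2064  0.0123]
cabinet 0.56 [367. 141.] 5713 med [ 0.6359 -0.2068  0.2564] lo [ 0.6223 -0.2845  0.0257] hi [ 0.7625 -0.142   0.3327]
hook 0.86 [325. 310.] 981 med [0.4181 0.1021 0.0174] lo [ 0.3932 -0.0719  0.0004] hi [0.4411 0.1742 0.0267]
pull_ring 0.48 [372. 144.] 2286 med [ 0.6302 -0.2156  0.2463] lo [ 0.6212 -0.2835  0.1645] hi [ 0.6411 -0.143   0.3147]
pull_ring 0.4 [382. 136.] 142 med [ 0.6281 -0.
[... 1437 characters left out ...]
.73 [391. 156.] 306 med [ 0.6323 -0.1986  0.2419] lo [ 0.6239 -0.262   0.2222] hi [ 0.6369 -0.1705  0.2682]
flap 0.74 [400. 151.] 2610 med [ 0.631  -0.2186  0.2477] lo [ 0.6227 -0.2882  0.1647] hi [ 0.642  -0.1469  0.3168]
objective_jar 0.71 [425. 242.] 359 med [ 0.4796 -0.2866  0.0606] lo [ 0.4637 -0.3096  0.0056] hi [ 0.5031 -0.272   0.0648]
dust_cap 0.68 [394. 157.] 362 med [ 0.632  -0.2065  0.2435] lo [ 0.6239 -0.2639  0.2221] hi [ 0.6392 -0.171   0.2753]
dust_cap 0.6 [395. 231.] 199 med [ 0.5349 -0.2313  0.0027] lo [ 0.5129 -0.25   -0.0013] hi [ 0.5529 -0.211   0.0142]
hex_driver 0.64 [403. 275.] 205 med [ 0.4175 -0.2186  0.0143] lo [ 0.3788 -0.2383  0.0045] hi [ 0.4848 -0.2058  0.0184]
```

```bash
python3 - <<'E'
from h import *
np.set_printoptions(precision=4,suppress=True)
for n in ["side","top"]:
    im,d=optics.snapshot(n)
    o=optics.outline_of(n,"hook")[0]; p=cloud(n,d,o["region"]); p=p[p[:,2]>0.004]
    (vx,vy,x0,y0)=cv2.fitLine(p[:,:2].astype(np.float32),cv2.DIST_HUBER,0,.01,.01).ravel()
    u=np.array([vx,vy]); s=(p[:,:2]-[x0,y0])@u; c=(p[:,:2]-[x0,y0])@[-vy,vx]
    print(n,"dir",u,"yaw",np.degrees(np.arctan2(vy,vx)),"c",x0,y0,"s range",s.min(),s.max())
    for a in np.arange(s.min(),s.max(),.02):
        m=(s>=a)&(s<a+.02)
        if m.sum(): q=p[m]; print(m.sum(),np.round(np.median(q,0),3),"cross",np.round([c[m].min(),c[m].max()],3),"z",np.round([q[:,2].min(),q[:,2].max()],3))
    for o in optics.outline_of(n,"flap"):
        p=cloud(n,d,o["region"]); 
        if len(p)<1000: continue
        l=cv2.fitLine(p[:,[1,0]].astype(np.float32),cv2.DIST_HUBER,0,.001,.01).ravel()
        print("flap dir (y,x)",l, "yaw deg",np.degrees(np.arctan(l[1]/l[0])))
        m=p[:,2]>.325
    a=cv2.resize(im,(800,500)); cv2.imwrite(f"pics/{n}1.png",a[:,:,::-1])
E
```

```text
side dir [0.1315 0.9913] yaw 82.44254 c 0.416299 0.08338371 s range -0.1669729650311011 0.10268767610863985
71 [ 0.399 -0.069  0.015] cross [-0.036  0.008] z [0.01 0.02]
40 [ 0.397 -0.055  0.015] cross [-0.036  0.007] z [0.008 0.02 ]
36 [ 0.4   -0.033  0.015] cross [-0.005  0.005] z [0.008 0.019]
34 [ 0.404 -0.013  0.015] cross [-0.006  0.003] z [0.009 0.017]
37 [0.407 0.007 0.015] cross [-0.007  0.003] z [0.01  0.019]
35 [0.41  0.027 0.015] cross [-0.008  0.003] z [0.01 0.02]
36 [0.413 0.046 0.015] cross [-0.007  0.001] z [0.008 0.019]
73 [0.413 0.069 0.02 ] cross [-0.015  0.008] z [0.004 0.026]
118 [0.414 0.087 0.023] cross [-0.014  0.007] z [0.004 0.027]
110 [0.417 0.106 0.023] cross [-0.016  0.008] z [0.004 0.028]
126 [0.42  0.126 0.023] cross [-0.016  0.007] z [0.005 0.028]
121 [0.423 0.146 0.023] cross [-0.018  0.006] z [0.004 0.027]
137 [0.428 0.166 0.022] cross [-0.019  0.007] z [0.004 0.027]
21 [0.436 0.18  0.017] cross [-0.01  -0.005] z [0.005 0.02 ]
flap dir (y,x) [ 0.9965  0.084  -0.221   0.6288] yaw deg 4.8184147
top dir [0.1511 0.9885] yaw 81.30968 c 0.42436048 0.100330
[... 283 characters left out ...]
   0.003] z [0.015 0.019]
19 [0.409 0.007 0.017] cross [-0.002  0.003] z [0.014 0.019]
18 [0.413 0.022 0.017] cross [-0.002  0.002] z [0.014 0.021]
20 [0.416 0.046 0.016] cross [-0.005  0.003] z [0.013 0.02 ]
65 [0.417 0.065 0.023] cross [-0.008  0.01 ] z [0.005 0.027]
72 [0.42  0.083 0.025] cross [-0.008  0.01 ] z [0.009 0.03 ]
64 [0.423 0.104 0.025] cross [-0.007  0.01 ] z [0.018 0.03 ]
69 [0.427 0.123 0.026] cross [-0.009  0.01 ] z [0.019 0.03 ]
83 [0.431 0.143 0.025] cross [-0.012  0.01 ] z [0.005 0.029]
68 [0.434 0.161 0.025] cross [-0.012  0.009] z [0.011 0.029]
4 [0.437 0.173 0.018] cross [-0.003 -0.   ] z [0.016 0.02 ]
flap dir (y,x) [ 0.9956  0.0932 -0.1852  0.6327] yaw deg 5.347154
```

View pics/top0.png

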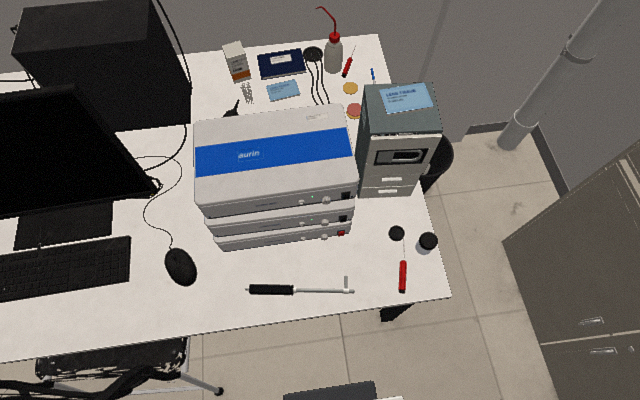

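View pics/side0.png

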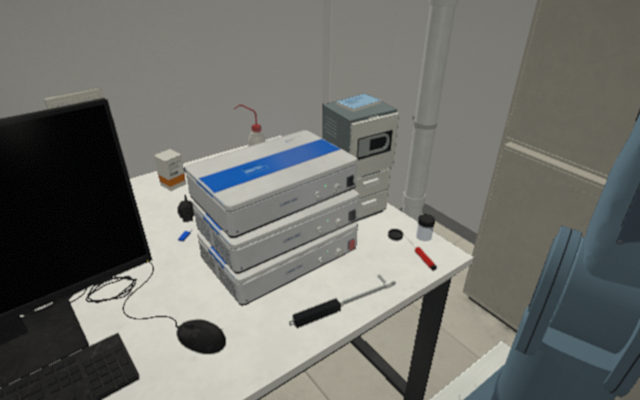

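Both pictures show the hook near the desk's front edge. In top its handle is at about (270,289) and the nose is at the right, (353,291), with the prong pointing to the cabinet at (346,280). The cabinet's dish is at (400,156), the jar at (428,241), the cap at (396,233), the driver at (403,276), and the stack is left of the cabinet. I'll check the stack's extent and the pull's lateral layout.

```bash
python3 - <<'E'
from h import *
np.set_printoptions(precision=4,suppress=True)
im,d=optics.snapshot("top"); print(env.state()["t"])
p=cloud("top",d,np.ones_like(d,bool))
m=(p[:,1]>-.16)&(p[:,1]<.35)&(p[:,0]>.44)&(p[:,0]<.8)&(p[:,2]>.03)&(p[:,2]<.30)
q=p[m]
for a in np.arange(-.16,.3,.04):
    r=q[(q[:,1]>=a)&(q[:,1]<a+.04)]
    if len(r)>5: print(round(a,2),len(r),"minx",np.percentile(r[:,0],[0.5,3]),"zmax",r[:,2].max())
# desk edge
k=p[np.abs(p[:,2])<.006]
for a in (-.25,-.1,0,.1,.2,.3):
    r=k[np.abs(k[:,1]-a)<.01]; print("desk",a,r[:,0].min())
# pull in cabinet frame
th=np.radians(-5.1); c,s=np.cos(th),np.sin(th); F=np.array([.6295,-.2165])
for n in ["top","side"]:
    im2,d2=optics.snapshot(n)
    K,R,t=cam(n)
    # rectify flap face: 1 px = 0.25mm, y right edge..; grid of cabinet y (+75..-75) and z .155...320
    yy=np.arange(.08,-.08,-.00025); zz=np.arange(.325,.155,-.00025)
    Y,Z=np.meshgrid(yy,zz); P=np.stack([F[0]-s*Y,F[1]+c*Y,Z],-1).reshape(-1,3)
    uv=proj(n,P).reshape(*Y.shape,2).astype(np.float32)
    w=cv2.remap(im2,uv[...,0],uv[...,1],cv2.INTER_CUBIC)
    for i in range(0,640,40): cv2.line(w,(i,0),(i,8 if i!=320 else 30),(255,0,0),1)
    cv2.imwrite(f"pics/rect_{n}.png",w[:,:,::-1])
a=cv2.imread("pics/rect_top.png");b=cv2.imread("pics/rect_side.png")
cv2.imwrite("pics/rect.png",cv2.resize(np.vstack([a,b]),None,fx=.44,fy=.44,interpolation=cv2.INTER_AREA))
E
```

```text
1.35
-0.16 1069 minx [0.6342 0.6349] zmax 0.29992425873254025
-0.12 1839 minx [0.5422 0.5477] zmax 0.26215554172573224
-0.08 2290 minx [0.5411 0.5469] zmax 0.26274493302758806
-0.04 2332 minx [0.5347 0.5461] zmax 0.2629778034305065
0.0 2324 minx [0.5429 0.5464] zmax 0.263057908090221
0.04 2331 minx [0.545  0.5461] zmax 0.26240782516609656
0.08 2338 minx [0.544  0.5456] zmax 0.26267209294658056
0.12 2370 minx [0.5444 0.5454] zmax 0.26299755520478135
0.16 2392 minx [0.544  0.5449] zmax 0.2631465674364568
0.2 1978 minx [0.5437 0.5447] zmax 0.26307756268066257
0.28 30 minx [0.487  0.4881] zmax 0.034240832934030546
desk -0.25 0.34897398413505293
desk -0.1 0.14887862864176882
desk 0 0.3491880578504071
desk 0.1 0.3495632144970106
desk 0.2 0.3495073766275358
desk 0.3 0.3493442689371087
```

View pics/rect.png

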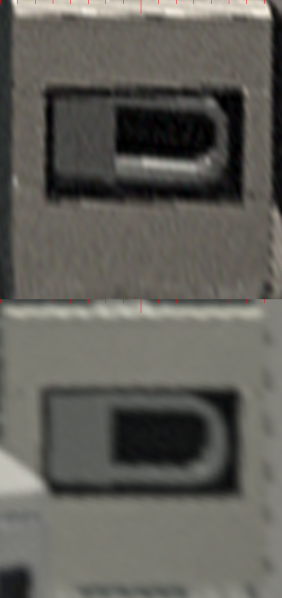

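Call:
{"api": "move_arm", "payload": {
  "series": [31, 34, 10, 0, 0, 0.0566, 31, 34, 10, 0, 0, 0.0566, 31, 34, 10, 0, 0, 0.0566, 31, 34, 10, 0, 0, 0.0566, 31, 34, 10, 0, 0, 0.0566, 31, 34, 10, 0, 0, 0.0566, 31, 34, 10, 0, 0, 0.0566, 31, 34, 10, 0, 0, 0.0566, 0, 38, 0, 0, 0, 0.0566, 0, 38, 0, 0, 0, 0.0566, 0, 38, 0, 0, 0, 0.0566, 0, 38, 0, 0, 0, 0.0566, 0, 38, 0, 0, 0, 0.0566, 0, 38, 0, 0, 0, 0.0566, 0, 38, 0, 0, 0, 0.0566, 0, 38, 0, 0, 0, 0.0566, 0, 38, 0, 0, 0, 0.0566, 0, 38, 0, 0, 0, 0.0566, 0, 38, 0, 0, 0, 0.0566, 0, 38, 0, 0, 0, 0.0566],
  "hand": 85
}}

```text
t: 3.12
tool_pos: [0.3924, 0.0719, 0.2755]
ee_rot: [179.9, 0.0, 80.5]
wrist_force: [0.8, -0.0, -1.0]
width: 0.085
finger_force: 0.0
```

The rectified flap views agree with the layout. The dish is centred on the flap, the tab is left and the ring's D right, the pivot sits about 19.5 mm left of the flap's middle, and the height is 0.245 m. The stack's front is at x ≈ 0.54, so nothing obstructs the grasp. Next I descend onto the hook.

Call:
{"api": "move_arm", "payload": {
  "series": [4, 4.4, -31, 0, 0, 0, 4, 4.4, -31, 0, 0, 0, 4, 4.4, -31, 0, 0, 0, 4, 4.4, -31, 0, 0, 0, 4, 4.4, -31, 0, 0, 0, 4, 4.4, -31, 0, 0, 0, 4, 4.4, -31, 0, 0, 0, 0, 0, -15, 0, 0, 0, 0, 0, -14, 0, 0, 0, 0, 0, -12, 0, 0, 0, 0, 0, -8, 0, 0, 0, 0, 0, 0, 0, 0, 0, 0, 0, 0, 0, 0, 0]
}}

```text
t: 4.2
tool_pos: [0.4208, 0.1011, 0.0092]
ee_rot: [-180.0, 0.0, 80.3]
wrist_force: [-0.3, -0.2, 0.1]
width: 0.0852
finger_force: 0.0
```

Call:
{"api": "move_arm", "payload": {
  "series": [0, 1.5, -3, 0, 0, 0, 0, 0, -2.5, 0, 0, 0, 0, 0, 0, 0, 0, 0, 0, 0, 0, 0, 0, 0, 0, 0, 0, 0, 0, 0, 0, 0, 0, 0, 0, 0, 0, 0, 0, 0, 0, 0, 0, 0, 0, 0, 0, 0, 0, 0, 0, 0, 0, 0],
  "hand": 0,
  "squeeze": 90
}}

```text
t: 4.95
tool_pos: [0.4207, 0.1025, 0.0036]
ee_rot: [180.0, 0.0, 80.3]
wrist_force: [0.1, -0.2, -0.6]
width: 0.0002
finger_force: 0.0
```

Fully shut, so the hook was missed. Looking.

```bash
python3 - <<'E'
from h import *
np.set_printoptions(precision=4,suppress=True)
im,d=optics.snapshot("side"); im2,d2=optics.snapshot("top")
print(env.state()["tool_pos"],env.state()["width"],env.state()["finger_force"])
print(proj("side",np.array(env.state()["tool_pos"])),proj("top",np.array(env.state()["tool_pos"])))
a=cv2.resize(im[230:380,220:440],None,fx=2.5,fy=2.5); b=cv2.resize(im2[200:350,200:420],None,fx=2.5,fy=2.5)
cv2.imwrite("pics/g1.png",cv2.resize(np.vstack([a,b]),None,fx=.79,fy=.79)[:,:,::-1])
for n,dd in (("side",d),("top",d2)):
  for o in optics.outline_of(n,"hook")[:2]:
    p=cloud(n,dd,o["region"]); print(n,o["confidence"],len(p),np.median(p,0),p.min(0),p.max(0))
E
```

```text
[0.4207 0.1025 0.0036] 8.103193277222195e-05 0.0
[[323.9489 314.0866]] [[276.9624 292.167 ]]
side 0.79 1000 [0.4169 0.0976 0.0167] [ 0.3895 -0.0964 -0.0043] [0.4619 0.1847 0.0397]
```

View pics/g1.png

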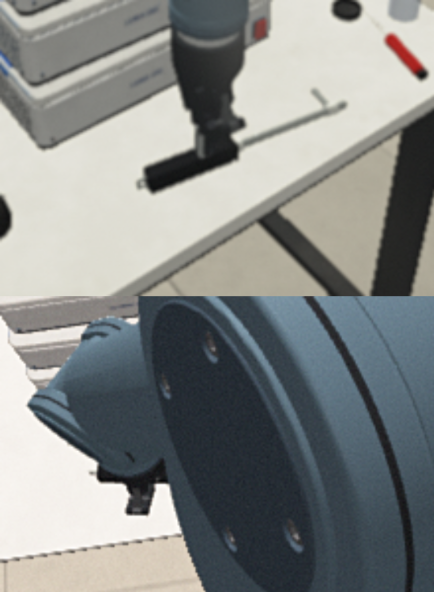

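The picture shows the fingers straddling the handle (side view, about (323,310)) and the hook has not moved, so the "shut, no force" reading contradicts what I see. A lift will settle it: the hook weighs about 1.5 N on the wrist.

Call:
{"api": "move_arm", "payload": {
  "series": [0, 0, 10, 0, 0, 0, 0, 0, 20, 0, 0, 0, 0, 0, 20, 0, 0, 0, 0, 0, 10, 0, 0, 0, 0, 0, 0, 0, 0, 0, 0, 0, 0, 0, 0, 0]
}}

```text
t: 5.65
tool_pos: [0.4211, 0.1023, 0.0639]
ee_rot: [179.9, -0.0, 80.3]
wrist_force: [-0.1, 0.8, -0.8]
width: -0.0003
finger_force: 0.0
```

```bash
python3 - <<'E'
from h import *
np.set_printoptions(precision=4,suppress=True)
im,d=optics.snapshot("side"); s=env.state()
print({k:np.round(s[k],4) for k in ("t","tool_pos","wrist_force","torque","width","finger_force")})
cv2.imwrite("pics/g2.png",cv2.resize(im[200:380,220:440],None,fx=2.5,fy=2.5)[:,:,::-1])
for o in optics.outline_of("side","hook")[:2]:
    p=cloud("side",d,o["region"]); print(o["confidence"],len(p),np.median(p,0),p.min(0),p.max(0))
E
```

```text
{'t': np.float64(5.7), 'tool_pos': array([0.4205, 0.1022, 0.0633]), 'wrist_force': array([ 0.1016, -0.3406,  0.1633]), 'torque': array([-0.0177, -0.041 , -0.0014]), 'width': np.float64(0.0002), 'finger_force': np.float64(0.0)}
0.82 902 [0.4185 0.1095 0.0177] [ 0.3895 -0.0793 -0.0022] [0.4556 0.1839 0.0288]
```

View pics/g2.png

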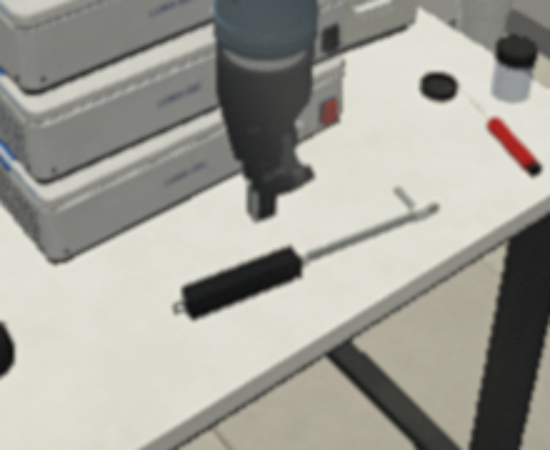

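```bash
python3 - <<'E'
from h import *
np.set_printoptions(precision=4,suppress=True)
s=env.state(); T=np.array(s["tool_pos"])
u=proj("side",T)[0]; print("tcp px",u,"crop g2",(u-[220,200])*2.5)
im,d=optics.snapshot("side")
g=cv2.cvtColor(im,cv2.COLOR_RGB2GRAY)
m=np.zeros_like(d,bool); m[255:292,305:350]=True
p=cloud("side",d,m); p=p[(p[:,2]>.045)&(p[:,0]>.34)&(p[:,0]<.5)&(p[:,1]>.04)&(p[:,1]<.17)]
for a in np.arange(.045,.13,.01):
    r=p[(p[:,2]>=a)&(p[:,2]<a+.01)]
    if len(r): print(round(a,3),len(r),"med",np.median(r,0),"x",np.percentile(r[:,0],[2,98]),"y",np.percentile(r[:,1],[2,98]))
# hook geometry now
o=optics.outline_of("side","hook")[0]; q=cloud("side",d,o["region"]); q=q[(q[:,2]>.004)&(q[:,2]<.03)]
print("handle")
for a in np.arange(-.1,.2,.02):
    r=q[(q[:,1]>=a)&(q[:,1]<a+.02)]
    if len(r): print(round(a,2),len(r),np.median(r,0),"x",r[:,0].min(),r[:,0].max(),"top pts",np.median(r[r[:,2]>np.percentile(r[:,2],70)],0))
E
```

```text
tcp px [324.626  294.7279] crop g2 [261.5651 236.8196]
0.085 7 med [0.4146 0.1142 0.0915] x [0.4114 0.4214] y [0.1042 0.1164]
0.095 37 med [0.4085 0.1127 0.1009] x [0.4048 0.4234] y [0.1004 0.1174]
0.105 42 med [0.4073 0.113  0.1099] x [0.4043 0.4226] y [0.101  0.1176]
0.115 28 med [0.4137 0.114  0.1184] x [0.4042 0.4242] y [0.1026 0.117 ]
0.125 23 med [0.4226 0.1163 0.1331] x [0.4016 0.4478] y [0.1014 0.1206]
handle
-0.08 30 [ 0.4047 -0.0652  0.0158] x 0.3908249381892568 0.4283286168338777 top pts [ 0.3951 -0.0652  0.0182]
-0.06 27 [ 0.3971 -0.0507  0.0155] x 0.39045366357349715 0.40118452190984555 top pts [ 0.3974 -0.0532  0.018 ]
-0.04 24 [ 0.4007 -0.0297  0.0151] x 0.3971762908250827 0.40366829853008157 top pts [ 0.4011 -0.0284  0.0185]
-0.02 27 [ 0.4037 -0.0115  0.0156] x 0.4004702141581099 0.40882545995400293 top pts [ 0.4048 -0.0094  0.0175]
0.0 26 [0.4073 0.0098 0.0149] x 0.4017365475931562 0.411611588292483 top pts [0.4079 0.0126 0.0162]
0.02 31 [0.4101 0.0302 0.0151] x 0.40552089448151113 0.4169093203372743 top pts [0.4112 0.0283 0.0165]
0.04 36 [0.4129 0.0496 0.0156] x 0.40896642970222236 0.41973209751575324 top pts [0.4149 0.0526 0.0176]
0.06 87 [0.4122 0.0712 0.0223] x 0.4067041236878665 0.43198169241693596 top pts [0.4182 0.074  0.025 ]
0.08 115 [0.4138 0.0902 0.0229] x 0.40837210234435256 0.4346483798790733 top pts [0.4227 0.0903 0.0253]
0.1 119 [0.4177 0.1102 0.0234] x 0.4118124806639627 0.43753241106089874 top pts [0.4236 0.1098 0.0259]
0.12 119 [0.4206 0.1299 0.0233] x 0.4147700032005024 0.4393143993505196 top pts [0.4262 0.1305 0.0256]
0.14 124 [0.4238 0.1502 0.0233] x 0.41861323255692884 0.44211387260707335 top pts [0.4311 0.1505 0.0256]
0.16 112 [0.4296 0.1692 0.0203] x 0.42229192966023466 0.4454269463388642 top pts [0.4325 0.1664 0.0247]
0.18 2 [0.436  0.1816 0.0157] x 0.4358747738642541 0.43616799175238363 top pts [0.4359 0.1817 0.0174]
```

The depth image shows the shut fingertips about 20–24 mm above the reported TCP (tip z ≈ 0.086, TCP reads 0.063). They closed just over the handle. I'll reopen and go about 20 mm lower, watching the wrist force for contact.

Call:
{"api": "move_arm", "payload": {
  "series": [0, 0, -10, 0, 0, 0, 0, 0, -10, 0, 0, 0, 0, 0, 0, 0, 0, 0, 0, 0, 0, 0, 0, 0, 0, 0, 0, 0, 0, 0, 0, 0, -10, 0, 0, 0, 0, 0, -10, 0, 0, 0, 0, 0, -10, 0, 0, 0, 0, 0, -10, 0, 0, 0, 0, 0, -8, 0, 0, 0, 0, 0, -4, 0, 0, 0, 0, 0, 0, 0, 0, 0],
  "hand": 85
}}

```text
t: 6.85
tool_pos: [0.4199, 0.1025, -0.0095]
ee_rot: [-179.9, 0.0, 80.3]
wrist_force: [-0.9, -0.7, -0.1]
width: 0.0849
finger_force: 0.0
```

Call:
{"api": "move_arm", "payload": {
  "series": [0, 0, -3, 0, 0, 0, 0, 0, -3, 0, 0, 0, 0, 0, 0, 0, 0, 0, 0, 0, 0, 0, 0, 0, 0, 0, 0, 0, 0, 0, 0, 0, 0, 0, 0, 0, 0, 0, 0, 0, 0, 0, 0, 0, 0, 0, 0, 0],
  "hand": 0,
  "squeeze": 90
}}

```text
t: 7.52
tool_pos: [0.4213, 0.1026, -0.0137]
ee_rot: [179.9, -0.0, 80.3]
wrist_force: [-1.4, -0.2, 7.9]
width: 0.0194
finger_force: 88.8
```

Gripped (opening 19 mm, 89 N). Lift, swing right and turn the nose toward the cabinet.

Call:
{"api": "move_arm", "payload": {
  "series": [0, 0, 20, 0, 0, 0, 0, 0, 35, 0, 0, 0, 0, 0, 35, 0, 0, 0, 0, 0, 35, 0, 0, 0, 0, 0, 35, 0, 0, 0, 0, 0, 35, 0, 0, 0, 0, -10, 35, 0, 0, 0, -2, -30, 2, 0, 0, 0.075, -2, -30, 0, 0, 0, 0.075, -2, -30, 0, 0, 0, 0.075, -2, -30, 0, 0, 0, 0.075, -2, -30, 0, 0, 0, 0.075, -2, -30, 0, 0, 0, 0.075, -2, -30, 0, 0, 0, 0.075, -2, -30, 0, 0, 0, 0.075, -2, -30, 0, 0, 0, 0.075, -2, -20, 0, 0, 0, 0.075, 0, 0, 0, 0, 0, 0.075, 0, 0, 0, 0, 0, 0.075, 0, 0, 0, 0, 0, 0.075]
}}

```text
t: 9.18
tool_pos: [0.4001, -0.1978, 0.2174]
ee_rot: [-180.0, -0.0, 136.3]
wrist_force: [0.8, 1.1, -1.8]
width: 0.0195
finger_force: 88.6
```

Call:
{"api": "move_arm", "payload": {
  "series": [0, 0, 0, 0, 0, 0.084, 0, 0, 0, 0, 0, 0.084, 0, 0, 0, 0, 0, 0.084, 0, 0, 0, 0, 0, 0.084, 0, 0, 0, 0, 0, 0.084, 0, 0, 0, 0, 0, 0.084, 0, 0, 0, 0, 0, 0.084, 0, 0, 0, 0, 0, 0.084, 0, 0, 0, 0, 0, 0, 0, 0, 0, 0, 0, 0]
}}

```text
t: 10.02
tool_pos: [0.4003, -0.1974, 0.2175]
ee_rot: [180.0, -0.0, 174.5]
wrist_force: [-0.3, 0.1, -1.2]
width: 0.0194
finger_force: 88.6
```

```bash
cat >> h.py <<'E'
cth=np.radians(-5.1); CX=np.array([np.cos(cth),np.sin(cth)]); CY=np.array([-np.sin(cth),np.cos(cth)]); F=np.array([.6295,-.2165])
def cabf(p):  # world -> (out, lateral, z)
    q=np.atleast_2d(p); return np.stack([-(q[:,:2]-F)@CX,(q[:,:2]-F)@CY,q[:,2]],1)
def hookfit(n,d,show=True):
    "hook points from current picture in cabinet frame, sliced along out"
    o=optics.outline_of(n,"hook")
    if not o: print(n,"no hook"); return
    c=cabf(cloud(n,d,o[0]["region"])); c=c[(c[:,2]>.05)]
    print(n,"conf",round(o[0]["confidence"],2),len(c))
    for a in np.arange(np.percentile(c[:,0],.5),np.percentile(c[:,0],99.5),.02):
        r=c[(c[:,0]>=a)&(c[:,0]<a+.02)]
        if len(r)>2: print(" out",np.round([r[:,0].min(),np.median(r[:,0])],4),"lat med",np.round(np.median(r[:,1]),4),np.round([r[:,1].min(),r[:,1].max()],4),"z",np.round([r[:,2].min(),np.median(r[:,2]),r[:,2].max()],4))
E
python3 - <<'E'
from h import *
np.set_printoptions(precision=4,suppress=True)
s=env.state(); print(s["t"],s["tool_pos"],s["ee_rot"],s["width"],s["finger_force"],s["wrist_force"])
T=np.array(s["tool_pos"]); print("tcp cab",cabf(T))
im,d=optics.snapshot("side"); hookfit("side",d)
cv2.imwrite("pics/a1.png",np.vstack([cv2.resize(im[60:260,260:500],None,fx=2.5,fy=2.5)])[:,:,::-1])
im,d=optics.snapshot("top"); hookfit("top",d)
cv2.imwrite("pics/a1t.png",cv2.resize(im[60:320,280:500],None,fx=2.2,fy=2.2)[:,:,::-1])
E
```

```text
10.0167 [ 0.4003 -0.1974  0.2175] [179.9989  -0.022  174.5363] 0.019373408499086527 88.5594892501831 [-0.3261  0.123  -1.2197]
tcp cab [[ 0.23   -0.0014  0.2175]]
side conf 0.61 792
 out [0.0008 0.0026] lat med -0.0362 [-0.0483 -0.0265] z [0.1963 0.2    0.2136]
 out [0.043  0.0571] lat med 0.0063 [-0.0016  0.0378] z [0.2395 0.2459 0.2499]
 out [0.0609 0.065 ] lat med 0.0065 [-0.0041  0.0365] z [0.2375 0.2445 0.2494]
 out [0.0818 0.093 ] lat med 0.0049 [0.     0.0084] z [0.2387 0.2449 0.2482]
 out [0.102  0.1118] lat med 0.0045 [0.0005 0.0088] z [0.2405 0.2456 0.2486]
 out [0.1213 0.1314] lat med 0.0042 [-0.0016  0.0066] z [0.2386 0.2451 0.2479]
 out [0.1434 0.1504] lat med 0.0034 [-0.0004  0.0074] z [0.2422 0.2457 0.2489]
 out [0.1615 0.1725] lat med 0.0046 [-0.0012  0.0075] z [0.241  0.2461 0.2486]
 out [0.1837 0.195 ] lat med 0.0106 [-0.0038  0.0153] z [0.2332 0.2476 0.2569]
 out [0.2009 0.2072] lat med 0.0124 [0.0081 0.0162] z [0.2303 0.242  0.2577]
 out [0.2212 0.2328] lat med 0.0121 [-0.0095  0.0267] z [0.2304 0.2439 0.2703]
 out [0.2408 0.2501] lat med 0.0117 [-0.0143  0.0181] 
[... 532 characters left out ...]
1113] lat med -0.0008 [-0.0066  0.0027] z [0.2417 0.2471 0.2506]
 out [0.1225 0.1321] lat med -0.0003 [-0.0049  0.0031] z [0.2437 0.2476 0.2497]
 out [0.1425 0.1515] lat med -0.0001 [-0.0041  0.0027] z [0.2425 0.2472 0.2505]
 out [0.1624 0.1659] lat med 0.0003 [-0.0026  0.0033] z [0.245  0.2478 0.2514]
 out [0.2321 0.2383] lat med -0.0041 [-0.0122  0.0074] z [0.2531 0.2562 0.2594]
 out [0.2424 0.253 ] lat med 0.0014 [-0.0119  0.0101] z [0.2352 0.256  0.2593]
 out [0.2629 0.2723] lat med 0.0018 [-0.0123  0.01  ] z [0.2353 0.2559 0.259 ]
 out [0.2825 0.2922] lat med 0.0012 [-0.0118  0.0102] z [0.2354 0.2554 0.2596]
 out [0.3033 0.3071] lat med -0.0006 [-0.0029  0.0005] z [0.2374 0.2492 0.2533]
```

View pics/a1.png

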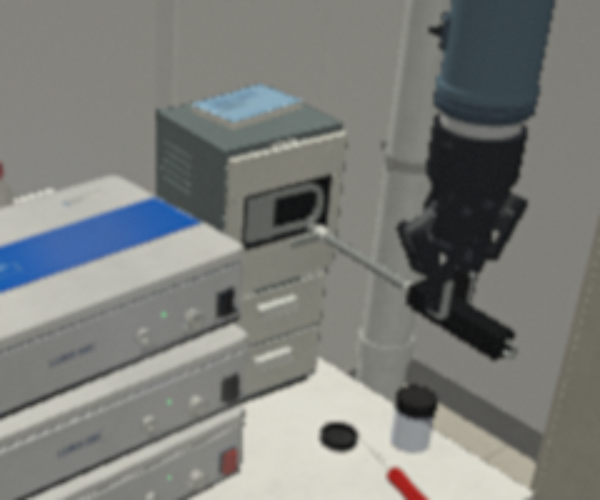

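The nose is about 43 mm in front of the flap at (318,232) in the crop, level at z ≈ 0.2425 and parallel to the cabinet axis. Next I go left to the tab and press.

Call:
{"api": "move_arm", "payload": {
  "series": [1, 11.1, 0.5, 0, 0, 0, 1, 11.1, 0.5, 0, 0, 0, 1, 11.1, 0.5, 0, 0, 0, 10, -0.9, 0, 0, 0, 0, 10, -0.9, 0, 0, 0, 0, 10, -0.9, 0, 0, 0, 0, 10, -0.9, 0, 0, 0, 0, 5, -0.45, 0, 0, 0, 0, 5, -0.45, 0, 0, 0, 0, 5, -0.45, 0, 0, 0, 0, 0, 0, 0, 0, 0, 0, 0, 0, 0, 0, 0, 0]
}}

```text
t: 11.22
tool_pos: [0.4573, -0.1692, 0.2183]
ee_rot: [180.0, -0.2, 174.7]
wrist_force: [-5.2, 0.0, -1.2]
width: 0.0198
finger_force: 88.7
```

```bash
python3 - <<'E'
from h import *
np.set_printoptions(precision=4,suppress=True)
s=env.state(); print(s["t"],s["tool_pos"],s["wrist_force"],s["torque"])
print("tcp cab",cabf(np.array(s["tool_pos"])))
for n in ("side","top"):
    im,d=optics.snapshot(n); hookfit(n,d)
    for o in optics.outline_of(n,"pull_ring")[:2]:
        c=cabf(cloud(n,d,o["region"])); print("ring",round(o["confidence"],2),len(c),np.percentile(c,[1,50,99],axis=0))
    if n=="side": a=cv2.resize(im[80:200,310:450],None,fx=4,fy=4)
    else: b=cv2.resize(im[100:220,340:480],None,fx=4,fy=4)
cv2.imwrite("pics/p1.png",cv2.resize(np.vstack([a,b]),None,fx=.62,fy=.62)[:,:,::-1])
E
```

```text
11.2167 [ 0.4573 -0.1692  0.2183] [-5.152   0.0431 -1.2317] [0.1171 0.9354 0.138 ]
tcp cab [[0.1757 0.0319 0.2183]]
side conf 0.65 663
 out [-0.0136  0.    ] lat med 0.0386 [-0.0319  0.0585] z [0.184  0.2464 0.2499]
 out [0.006  0.0091] lat med 0.041 [0.0288 0.0741] z [0.2396 0.2456 0.2499]
 out [0.026  0.0381] lat med 0.0385 [0.0354 0.0412] z [0.2408 0.2459 0.2499]
 out [0.0461 0.0575] lat med 0.0382 [0.0304 0.0421] z [0.2408 0.2459 0.2507]
 out [0.0659 0.0768] lat med 0.0382 [0.0325 0.0417] z [0.2398 0.2464 0.2502]
 out [0.0868 0.0948] lat med 0.0383 [0.0339 0.0402] z [0.2407 0.2456 0.2494]
 out [0.1059 0.113 ] lat med 0.0388 [0.0351 0.041 ] z [0.243  0.2463 0.2492]
 out [0.126  0.1402] lat med 0.0442 [0.0387 0.0467] z [0.2339 0.2474 0.2569]
 out [0.1462 0.1513] lat med 0.045 [0.0416 0.0469] z [0.232  0.2411 0.2561]
 out [0.1674 0.1815] lat med 0.0442 [0.0231 0.0472] z [0.232  0.2397 0.258 ]
 out [0.1859 0.1966] lat med 0.0442 [0.0239 0.0501] z [0.2325 0.251  0.2586]
 out [0.2059 0.216 ] lat med 0.0446 [0.0275 0.0476] z [0.2311 0.2518 0.2587]
 out [0.2259 0.238 ] lat med 0.044 [0.0251 0.0479] z [0.2312 0.2503 0.2599]
 out [0.2459 0.2473] lat med 0.0364 [0.0259 0.0465] z [0.2341 0.2447 0.2545]
top no hook
ring 0.59 1 [[0.0037 0.0133 0.2656]
 [0.0037 0.0133 0.2656]
 [0.0037 0.0133 0.2656]]
ring 0.42 794 [[-0.0127 -0.0061 -0.001 ]
 [ 0.1923  0.0333  0.2535]
 [ 0.252   0.066   0.2606]]
```

View pics/p1.png

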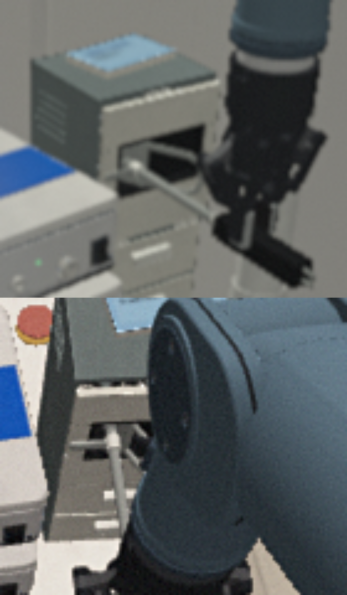

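Side view: the ring is visibly tilting out, at (180,155) in the crop, with the nose in the tab. I'll measure its angle from depth.

```bash
cat >> h.py <<'E'
def ring(n,d,piv=.0195,lim=(-.07,.018)):
    c=cabf(cloud(n,d,np.ones_like(d,bool)))
    m=(c[:,0]>.004)&(c[:,0]<.085)&(c[:,1]>lim[0])&(c[:,1]<lim[1])&(c[:,2]>.215)&(c[:,2]<.275)
    c=c[m]
    if len(c)<4: print(n,"ring pts",len(c)); return c
    a=np.arctan2(c[:,0]+.004,piv-c[:,1]); r=np.hypot(c[:,0]+.004,piv-c[:,1])
    f=r>np.percentile(r,75)
    print(n,"ring pts",len(c),"ang med",np.round(np.median(a),3),"ang far",np.round(np.median(a[f]),3),"r95",np.round(np.percentile(r,97),4),"far pt",np.round(np.median(c[f],0),4))
    return c
E
python3 - <<'E'
from h import *
np.set_printoptions(precision=4,suppress=True)
for n in ("side","top"):
    im,d=optics.snapshot(n); c=ring(n,d); print(c[np.argsort(c[:,0])][::max(1,len(c)//25)])
E
```

```text
side ring pts 91 ang med 1.14 ang far 1.126 r95 0.0672 far pt [ 0.0534 -0.0087  0.2385]
[[ 0.0041 -0.0505  0.2578]
 [ 0.0043 -0.0415  0.2741]
 [ 0.0051  0.0168  0.2656]
 [ 0.0058  0.017   0.2631]
 [ 0.0095  0.0138  0.2666]
 [ 0.0113  0.0088  0.2662]
 [ 0.0162  0.0156  0.2642]
 [ 0.0186  0.011   0.2641]
 [ 0.0214  0.0102  0.265 ]
 [ 0.0235  0.0084  0.2627]
 [ 0.0241  0.0056  0.2623]
 [ 0.0309  0.0046  0.262 ]
 [ 0.0315  0.0024  0.2673]
 [ 0.0334  0.0035  0.2628]
 [ 0.0349  0.0006  0.2261]
 [ 0.0363 -0.0006  0.263 ]
 [ 0.0394  0.0008  0.2253]
 [ 0.0406 -0.0015  0.2252]
 [ 0.0431 -0.006   0.2252]
 [ 0.0443 -0.0035  0.2656]
 [ 0.0451 -0.0064  0.2625]
 [ 0.0462 -0.0036  0.2243]
 [ 0.0472 -0.0048  0.2609]
 [ 0.0482 -0.0083  0.2522]
 [ 0.0513 -0.0087  0.2281]
 [ 0.0521 -0.0072  0.2345]
 [ 0.0531 -0.009   0.2401]
 [ 0.0536 -0.0063  0.2326]
 [ 0.0551 -0.0113  0.2348]
 [ 0.0561 -0.0059  0.245 ]
 [ 0.0576 -0.006   0.2344]]
top ring pts 36 ang med 1.062 ang far 1.09 r95 0.0329 far pt [0.0209 0.0063 0.2254]
[[0.0041 0.0091 0.2659]
 [0.0043 0.0129 0.2241]
 [0.0044 0.0158 0.2669]
 [0.005  0.0156 0.2256]
 [0.0052 0.011  0.2255]
 [0.0053 0.0154 0.2642]
 [0.0053 0.014  0.2682]
 [0.0061 0.0153 0.223 ]
 [0.0063 0.0122 0.2697]
 [0.0067 0.0109 0.2236]
 [0.0069 0.0139 0.2666]
 [0.007  0.0095 0.2664]
 [0.0077 0.012  0.2677]
 [0.0079 0.0137 0.226 ]
 [0.0087 0.0095 0.227 ]
 [0.0089 0.0141 0.2659]
 [0.0093 0.012  0.2663]
 [0.0096 0.0137 0.2243]
 [0.01   0.0115 0.2248]
 [0.0101 0.0093 0.2248]
 [0.0113 0.0107 0.2695]
 [0.0115 0.0086 0.2696]
 [0.0116 0.0114 0.223 ]
 [0.0119 0.0078 0.2277]
 [0.0134 0.0076 0.2259]
 [0.0143 0.0103 0.2276]
 [0.0152 0.0099 0.2246]
 [0.0164 0.0082 0.2266]
 [0.0179 0.0081 0.2247]
 [0.0184 0.006  0.2254]
 [0.0196 0.008  0.2231]
 [0.0209 0.0063 0.2253]
 [0.0231 0.0065 0.2246]
 [0.0241 0.0023 0.2259]
 [0.0246 0.0049 0.2271]
 [0.0266 0.005  0.2262]]
```

Ring at about 1.1 rad, free end 58 mm out, mid-height 0.2445. Now I back off, pass over the ring to its right, and come down with the prong about 30 mm off the flap.

Call:
{"api": "move_arm", "payload": {
  "series": [-11.2, 1, 0, 0, 0, 0, -11.2, 1, 0, 0, 0, 0, -11.2, 1, 0, 0, 0, 0, -11.2, 1, 0, 0, 0, 0, 0, 0, 20, 0, 0, 0, 0, 0, 22, 0, 0, 0, -2.2, -25.3, 0, 0, 0, 0, -2.2, -25.3, 0, 0, 0, 0, -2.2, -25.3, 0, 0, 0, 0, -2.2, -25.3, 0, 0, 0, 0, 0, 0, -20, 0, 0, 0, 0, 0, -20, 0, 0, 0, 8.3, -0.7, 0, 0, 0, 0, 8.3, -0.7, 0, 0, 0, 0, 8.3, -0.7, 0, 0, 0, 0, 0, 0, 0, 0, 0, 0]
}}

```text
t: 12.95
tool_pos: [0.4303, -0.2681, 0.2217]
ee_rot: [180.0, -0.1, 174.7]
wrist_force: [-3.2, 0.3, -2.4]
width: 0.0198
finger_force: 88.5
```

```bash
python3 - <<'E'
from h import *
np.set_printoptions(precision=4,suppress=True)
s=env.state(); print(s["t"],s["tool_pos"],s["ee_rot"],s["wrist_force"])
print("tcp cab",cabf(np.array(s["tool_pos"])))
for n in ("side","top"):
    im,d=optics.snapshot(n); hookfit(n,d); ring(n,d,lim=(-.02,.018))
    if n=="side": a=cv2.resize(im[80:200,330:470],None,fx=4,fy=4)
    else: b=cv2.resize(im[100:220,340:480],None,fx=4,fy=4)
cv2.imwrite("pics/q1.png",cv2.resize(np.vstack([a,b]),None,fx=.62,fy=.62)[:,:,::-1])
E
```

```text
12.95 [ 0.4303 -0.2681  0.2217] [179.9985  -0.1206 174.738 ] [-3.2406  0.3475 -2.4267]
tcp cab [[ 0.1939 -0.0691  0.2217]]
side conf 0.75 693
 out [0.009  0.0245] lat med -0.0605 [-0.0666 -0.0371] z [0.2408 0.247  0.2514]
 out [0.0282 0.0358] lat med -0.0627 [-0.0678 -0.0389] z [0.2394 0.2466 0.251 ]
 out [0.0492 0.0586] lat med -0.0629 [-0.0679 -0.059 ] z [0.2421 0.2476 0.2511]
 out [0.0698 0.0777] lat med -0.0628 [-0.0654 -0.0594] z [0.2421 0.2479 0.2507]
 out [0.0885 0.0994] lat med -0.0627 [-0.069  -0.0586] z [0.2437 0.2483 0.2514]
 out [0.1085 0.1194] lat med -0.063 [-0.0674 -0.0589] z [0.2421 0.249  0.2515]
 out [0.1292 0.1376] lat med -0.0622 [-0.0661 -0.0602] z [0.24   0.2489 0.252 ]
 out [0.1484 0.1602] lat med -0.0569 [-0.0712 -0.0525] z [0.2368 0.2513 0.2604]
 out [0.1683 0.1743] lat med -0.0556 [-0.0606 -0.0529] z [0.2349 0.2434 0.2593]
 out [0.1885 0.2036] lat med -0.0565 [-0.0789 -0.0464] z [0.235  0.2494 0.2615]
 out [0.2087 0.2178] lat med -0.0564 [-0.0768 -0.0512] z [0.2342 0.255  0.2619]
 out [0.2282 0.2381] lat med -0.0563 [-0.0756 -0.0523] z [0.237  0.2538 0.2625]
[... 614 characters left out ...]
ed -0.0679 [-0.0746 -0.0644] z [0.2455 0.2495 0.2524]
 out [0.1047 0.1141] lat med -0.0677 [-0.074 -0.064] z [0.2438 0.2503 0.2531]
 out [0.1242 0.1338] lat med -0.0678 [-0.0734 -0.0645] z [0.2447 0.2502 0.2534]
 out [0.1945 0.2004] lat med -0.0728 [-0.0795 -0.0651] z [0.2587 0.2603 0.2621]
 out [0.204  0.2132] lat med -0.0643 [-0.0816 -0.0569] z [0.2385 0.26   0.2807]
 out [0.224  0.2337] lat med -0.0648 [-0.08   -0.0577] z [0.2383 0.26   0.2639]
 out [0.2441 0.2548] lat med -0.0649 [-0.0796 -0.0579] z [0.2381 0.2604 0.2643]
 out [0.2638 0.2671] lat med -0.0684 [-0.0767 -0.0606] z [0.2419 0.2527 0.2598]
top ring pts 164 ang med 1.063 ang far 1.073 r95 0.0665 far pt [ 0.0517 -0.011   0.2521]
```

View pics/q1.png

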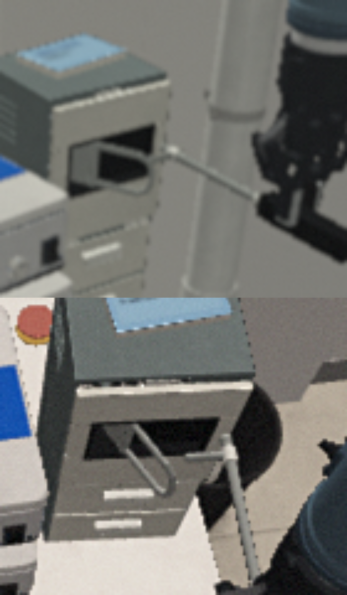

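The prong, at (190,455) in the crop, sits right of the tilted ring and level with its hole. I back off 4 mm for nose clearance, then move left through the ring.

Call:
{"api": "move_arm", "payload": {
  "series": [-4, 0.4, 0, 0, 0, 0, 0, 0, 0, 0, 0, 0, 0.9, 10, 0, 0, 0, 0, 0.9, 10, 0, 0, 0, 0, 0.9, 10, 0, 0, 0, 0, 0.9, 10, 0, 0, 0, 0, 0.9, 10, 0, 0, 0, 0, 0.9, 10, 0, 0, 0, 0, 0.9, 10, 0, 0, 0, 0, 0, 0, 0, 0, 0, 0, 0, 0, 0, 0, 0, 0]
}}

```text
t: 14.07
tool_pos: [0.4325, -0.1975, 0.2212]
ee_rot: [-180.0, 0.0, 174.8]
wrist_force: [0.1, 0.7, -1.1]
width: 0.0195
finger_force: 88.6
```

```bash
python3 - <<'E'
from h import *
np.set_printoptions(precision=4,suppress=True)
s=env.state(); print(s["t"],s["tool_pos"],s["ee_rot"],s["wrist_force"])
print("tcp cab",cabf(np.array(s["tool_pos"])))
for n in ("side","top"):
    im,d=optics.snapshot(n)
    c=cabf(cloud(n,d,np.ones_like(d,bool)))
    for nm,lo,hi in (("upper bar",.2565,.275),("lower bar",.215,.232)):
        m=(c[:,0]>.008)&(c[:,0]<.085)&(c[:,1]>-.06)&(c[:,1]<.06)&(c[:,2]>lo)&(c[:,2]<hi); q=c[m]
        if len(q): print(n,nm,len(q),"out",np.percentile(q[:,0],[2,50,98]),"lat",np.percentile(q[:,1],[2,50,98]))
    if n=="side": a=cv2.resize(im[80:200,330:470],None,fx=4,fy=4)
    else: b=cv2.resize(im[100:220,340:480],None,fx=4,fy=4)
cv2.imwrite("pics/q2.png",cv2.resize(np.vstack([a,b]),None,fx=.62,fy=.62)[:,:,::-1])
E
```

```text
14.0667 [ 0.4325 -0.1975  0.2212] [-179.9867    0.0123  174.7686] [ 0.1431  0.6732 -1.07  ]
tcp cab [[0.1979 0.0014 0.2212]]
side upper bar 50 out [0.0117 0.0384 0.0613] lat [0.0141 0.0194 0.0226]
side lower bar 39 out [0.0102 0.0354 0.0605] lat [0.0154 0.0189 0.0216]
top upper bar 73 out [0.0095 0.0375 0.0586] lat [0.0108 0.0149 0.0187]
top lower bar 41 out [0.0173 0.0358 0.0552] lat [0.0122 0.0154 0.0182]
```

View pics/q2.png

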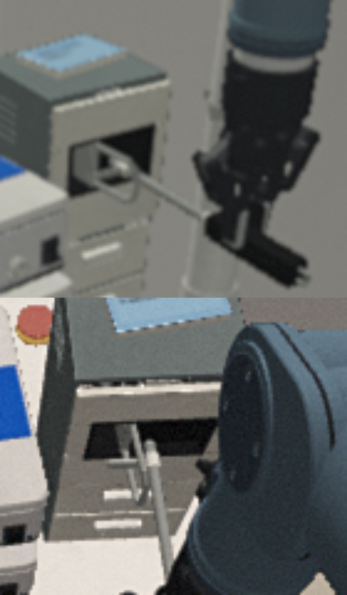

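The prong runs through the ring (side crop, (120,160)), and the ring now stands straight out. I'll compute the arc rows.

```bash
python3 - <<'E'
from h import *
D,H=52.,84.7
ph=np.radians(np.linspace(0,90,41))
o=D*np.cos(ph)+H*np.sin(ph); z=H*np.cos(ph)-D*np.sin(ph)
P=np.stack([-CX[0]*o,-CX[1]*o,z],1); P[:,:]=np.round(P-P[0],1); d=np.diff(P,axis=0)
for h in (d[:20],d[20:]): print(",".join(f"{a:.1f},{b:.1f},{c:.1f},0,0,0" for a,b,c in h))
print("taut",-CX*19)
E
```

```text
-3.3,0.3,-2.1,0,0,0,-3.2,0.3,-2.2,0,0,0,-3.1,0.3,-2.4,0,0,0,-3.0,0.2,-2.5,0,0,0,-2.9,0.3,-2.6,0,0,0,-2.8,0.2,-2.7,0,0,0,-2.7,0.3,-2.8,0,0,0,-2.5,0.2,-2.9,0,0,0,-2.5,0.2,-3.0,0,0,0,-2.3,0.2,-3.1,0,0,0,-2.3,0.2,-3.3,0,0,0,-2.1,0.2,-3.2,0,0,0,-1.9,0.2,-3.4,0,0,0,-1.8,0.2,-3.5,0,0,0,-1.7,0.1,-3.5,0,0,0,-1.6,0.1,-3.5,0,0,0,-1.4,0.2,-3.7,0,0,0,-1.3,0.1,-3.7,0,0,0,-1.1,0.1,-3.7,0,0,0,-1.0,0.1,-3.8,0,0,0
-0.8,0.0,-3.8,0,0,0,-0.7,0.1,-3.8,0,0,0,-0.5,0.1,-3.9,0,0,0,-0.4,0.0,-3.9,0,0,0,-0.2,0.0,-3.9,0,0,0,-0.1,0.0,-3.9,0,0,0,0.1,0.0,-3.9,0,0,0,0.2,0.0,-3.9,0,0,0,0.4,0.0,-3.9,0,0,0,0.5,-0.1,-3.8,0,0,0,0.7,-0.1,-3.9,0,0,0,0.9,0.0,-3.8,0,0,0,0.9,-0.1,-3.8,0,0,0,1.2,-0.1,-3.7,0,0,0,1.2,-0.1,-3.7,0,0,0,1.5,-0.2,-3.6,0,0,0,1.5,-0.1,-3.6,0,0,0,1.7,-0.2,-3.5,0,0,0,1.9,-0.1,-3.4,0,0,0,1.9,-0.2,-3.4,0,0,0
taut [-18.92478024   1.68899164]
```

Call:
{"api": "move_arm", "payload": {
  "series": [-5, 0.4, 0, 0, 0, 0, -5, 0.4, 0, 0, 0, 0, -4, 0.4, 0, 0, 0, 0, -3, 0.3, 0, 0, 0, 0, 0, 0, 0, 0, 0, 0]
}}

```text
t: 14.58
tool_pos: [0.4144, -0.1968, 0.221]
ee_rot: [-180.0, -0.0, 174.6]
wrist_force: [-0.3, -0.5, -1.3]
width: 0.0197
finger_force: 88.6
```

Call:
{"api": "move_arm", "payload": {
  "series": [-3.3, 0.3, -2.1, 0, 0, 0, -3.2, 0.3, -2.2, 0, 0, 0, -3.1, 0.3, -2.4, 0, 0, 0, -3.0, 0.2, -2.5, 0, 0, 0, -2.9, 0.3, -2.6, 0, 0, 0, -2.8, 0.2, -2.7, 0, 0, 0, -2.7, 0.3, -2.8, 0, 0, 0, -2.5, 0.2, -2.9, 0, 0, 0, -2.5, 0.2, -3.0, 0, 0, 0, -2.3, 0.2, -3.1, 0, 0, 0, -2.3, 0.2, -3.3, 0, 0, 0, -2.1, 0.2, -3.2, 0, 0, 0, -1.9, 0.2, -3.4, 0, 0, 0, -1.8, 0.2, -3.5, 0, 0, 0, -1.7, 0.1, -3.5, 0, 0, 0, -1.6, 0.1, -3.5, 0, 0, 0, -1.4, 0.2, -3.7, 0, 0, 0, -1.3, 0.1, -3.7, 0, 0, 0, -1.1, 0.1, -3.7, 0, 0, 0, -1.0, 0.1, -3.8, 0, 0, 0]
}}

```text
t: 16.25
tool_pos: [0.3706, -0.1925, 0.1591]
ee_rot: [180.0, -0.0, 174.7]
wrist_force: [0.4, 0.3, 0.3]
width: 0.0198
finger_force: 88.7
```

```bash
cat >> h.py <<'E'
def flapang(n,d):
    c=cabf(cloud(n,d,np.ones_like(d,bool))); best=None
    m=(c[:,0]>-.02)&(c[:,0]<.19)&(np.abs(c[:,1])<.072)&(c[:,2]>.1)&(c[:,2]<.34); q=c[m]
    # hinge-centred polar histogram: points lying on a flap of either face
    a=np.arctan2(q[:,0],q[:,2]-.16); r=np.hypot(q[:,0],q[:,2]-.16); k=(r>.03)&(r<.165)
    h,e=np.histogram(np.degrees(a[k]),bins=np.arange(-5,100,2.5))
    print(n,"flap hist",[(e[i],h[i]) for i in np.argsort(-h)[:6]])
E
python3 - <<'E'
from h import *
np.set_printoptions(precision=4,suppress=True)
s=env.state(); print(s["t"],s["tool_pos"],s["joint_pos"],s["wrist_force"],"cab",cabf(np.array(s["tool_pos"])))
for n in ("side","top"):
    im,d=optics.snapshot(n); flapang(n,d)
    if n=="side": a=cv2.resize(im[80:200,330:470],None,fx=4,fy=4)
    else: b=cv2.resize(im[100:220,340:480],None,fx=4,fy=4)
cv2.imwrite("pics/f1.png",cv2.resize(np.vstack([a,b]),None,fx=.62,fy=.62)[:,:,::-1])
E
```

```text
16.25 [ 0.3706 -0.1925  0.1591] [ 57.895   16.4543 -41.655  122.0191  15.0327  46.5458  91.6464] [0.3669 0.3097 0.3223] cab [[0.26   0.0009 0.1591]]
side flap hist [(np.float64(37.5), np.int64(453)), (np.float64(40.0), np.int64(179)), (np.float64(-5.0), np.int64(163)), (np.float64(35.0), np.int64(91)), (np.float64(25.0), np.int64(53)), (np.float64(22.5), np.int64(49))]
top flap hist [(np.float64(35.0), np.int64(417)), (np.float64(-5.0), np.int64(198)), (np.float64(37.5), np.int64(190)), (np.float64(32.5), np.int64(173)), (np.float64(30.0), np.int64(138)), (np.float64(27.5), np.int64(106))]
```

The flap follows (about 40°). Continuing the arc.

Call:
{"api": "move_arm", "payload": {
  "series": [-0.8, 0.0, -3.8, 0, 0, 0, -0.7, 0.1, -3.8, 0, 0, 0, -0.5, 0.1, -3.9, 0, 0, 0, -0.4, 0.0, -3.9, 0, 0, 0, -0.2, 0.0, -3.9, 0, 0, 0, -0.1, 0.0, -3.9, 0, 0, 0, 0.1, 0.0, -3.9, 0, 0, 0, 0.2, 0.0, -3.9, 0, 0, 0, 0.4, 0.0, -3.9, 0, 0, 0, 0.5, -0.1, -3.8, 0, 0, 0, 0.7, -0.1, -3.9, 0, 0, 0, 0.9, 0.0, -3.8, 0, 0, 0, 0.9, -0.1, -3.8, 0, 0, 0, 1.2, -0.1, -3.7, 0, 0, 0, 1.2, -0.1, -3.7, 0, 0, 0, 1.5, -0.2, -3.6, 0, 0, 0]
}}

```text
t: 17.68
tool_pos: [0.3757, -0.193, 0.0979]
ee_rot: [180.0, -0.0, 174.7]
wrist_force: [-0.2, 0.9, -0.3]
width: 0.0196
finger_force: 88.7
```

```bash
python3 - <<'E'
from h import *
np.set_printoptions(precision=4,suppress=True)
s=env.state(); print(s["t"],s["tool_pos"],s["ee_rot"],s["joint_pos"],s["wrist_force"],"cab",cabf(np.array(s["tool_pos"])))
for n in ("side","top"):
    im,d=optics.snapshot(n); flapang(n,d)
    if n=="side": a=cv2.resize(im[80:200,330:470],None,fx=4,fy=4)
    else: b=cv2.resize(im[100:220,340:480],None,fx=4,fy=4)
cv2.imwrite("pics/f2.png",cv2.resize(np.vstack([a,b]),None,fx=.62,fy=.62)[:,:,::-1])
E
```

```text
17.6833 [ 0.3757 -0.193   0.0979] [179.9978  -0.0134 174.6849] [ 52.9837  23.3265 -37.51   124.2682  22.4973  39.0608  84.6597] [-0.1512  0.9201 -0.2767] cab [[0.2549 0.0008 0.0979]]
side flap hist [(np.float64(75.0), np.int64(450)), (np.float64(70.0), np.int64(166)), (np.float64(-5.0), np.int64(163)), (np.float64(72.5), np.int64(148)), (np.float64(67.5), np.int64(107)), (np.float64(65.0), np.int64(71))]
top flap hist [(np.float64(75.0), np.int64(733)), (np.float64(70.0), np.int64(390)), (np.float64(67.5), np.int64(312)), (np.float64(72.5), np.int64(265)), (np.float64(-5.0), np.int64(199)), (np.float64(65.0), np.int64(185))]
```

Call:
{"api": "move_arm", "payload": {
  "series": [1.5, -0.1, -3.6, 0, 0, 0, 1.7, -0.2, -3.5, 0, 0, 0, 1.9, -0.1, -3.4, 0, 0, 0, 1.9, -0.2, -3.4, 0, 0, 0, 0, 0, -1.5, 0, 0, 0, 0, 0, 0, 0, 0, 0, 0, 0, 0, 0, 0, 0]
}}

```text
t: 18.37
tool_pos: [0.3826, -0.1935, 0.0828]
ee_rot: [180.0, -0.0, 174.7]
wrist_force: [-0.4, -0.7, -0.6]
width: 0.0196
finger_force: 88.6
```

```bash
cat >> h.py <<'E'
def flapfit(n,d):
    c=cabf(cloud(n,d,np.ones_like(d,bool)))
    m=(c[:,0]>.03)&(c[:,0]<.15)&(c[:,1]>-.065)&(c[:,1]<.065)&(c[:,2]>.15)&(c[:,2]<.21); q=c[m]
    for _ in range(4):
        A=np.c_[q[:,0],np.ones(len(q))]; k=np.linalg.lstsq(A,q[:,2],rcond=None)[0]; r=np.abs(A@k-q[:,2]); q=q[r<max(.003,2*np.median(r))]
    print(n,"flap inner face: slope deg above level",np.degrees(np.arctan(k[0])),"z at hinge",k[1],len(q))
E
python3 - <<'E'
from h import *
np.set_printoptions(precision=4,suppress=True)
s=env.state(); print(s["t"],s["tool_pos"],s["ee_rot"],s["wrist_force"],"cab",cabf(np.array(s["tool_pos"])))
for n in ("side","top"):
    im,d=optics.snapshot(n); flapfit(n,d)
    if n=="side": a=cv2.resize(im[80:200,330:470],None,fx=4,fy=4)
    else: b=cv2.resize(im[100:220,340:480],None,fx=4,fy=4)
cv2.imwrite("pics/f3.png",cv2.resize(np.vstack([a,b]),None,fx=.62,fy=.62)[:,:,::-1])
E
```

```text
18.3667 [ 0.3826 -0.1935  0.0828] [179.9908  -0.0177 174.6899] [-0.3581 -0.7197 -0.5531] cab [[0.248  0.0009 0.0828]]
side flap inner face: slope deg above level -4.908068056259053 z at hinge 0.1796303858012474 599
top flap inner face: slope deg above level -0.004800676884050158 z at hinge 0.16938840258231516 1183
```

Call:
{"api": "move_arm", "payload": {
  "series": [0, 0, -1.5, 0, 0, 0, 0, 0, -1.5, 0, 0, 0, 0, 0, -1, 0, 0, 0, 0, 0, 0, 0, 0, 0, 0, 0, 0, 0, 0, 0]
}}

```text
t: 18.88
tool_pos: [0.3828, -0.1937, 0.0789]
ee_rot: [-180.0, 0.0, 174.7]
wrist_force: [-1.1, -0.1, 0.6]
width: 0.0191
finger_force: 88.9
```

```bash
python3 - <<'E'
from h import *
np.set_printoptions(precision=4,suppress=True)
s=env.state(); print(s["t"],s["tool_pos"],s["ee_rot"],s["wrist_force"],s["torque"])
for n in ("side","top"):
    im,d=optics.snapshot(n); flapfit(n,d)
    c=cabf(cloud(n,d,np.ones_like(d,bool)))
    for a in np.arange(.0,.17,.02):
        m=(c[:,0]>a)&(c[:,0]<a+.02)&(np.abs(c[:,1]+.02)<.035)&(c[:,2]>.14)&(c[:,2]<.22); print(round(a,2),m.sum(),np.percentile(c[m,2],[10,50,90]) if m.sum()>3 else "")
E
```

```text
18.8833 [ 0.3828 -0.1937  0.0789] [-179.9933    0.0079  174.6862] [-1.0637 -0.078   0.6472] [ 0.0423 -0.1939 -0.0094]
side flap inner face: slope deg above level -5.447201487662387 z at hinge 0.17963255147593735 595
0.0 71 [0.165  0.166  0.1674]
0.02 48 [0.165  0.1664 0.1675]
0.04 35 [0.1656 0.1675 0.1732]
0.06 56 [0.1708 0.1729 0.1745]
0.08 70 [0.1711 0.1725 0.1742]
0.1 136 [0.1667 0.1714 0.1738]
0.12 119 [0.1649 0.1664 0.1678]
0.14 153 [0.1616 0.1663 0.1675]
0.16 2 
top flap inner face: slope deg above level -0.4309541683633314 z at hinge 0.16923180723030365 1178
0.0 186 [0.1652 0.1668 0.1689]
0.02 221 [0.1652 0.1671 0.169 ]
0.04 168 [0.1657 0.1682 0.1743]
0.06 215 [0.1716 0.1732 0.1759]
0.08 159 [0.1714 0.1734 0.1914]
0.1 134 [0.1675 0.173  0.193 ]
0.12 110 [0.1653 0.1673 0.1687]
0.14 109 [0.1648 0.167  0.1688]
0.16 0
```

Both views now show the flap face at z ≈ 0.1665 at 10 mm out and at 150 mm out, so it is level. One small further pull checks that it is on its stop.

Call:
{"api": "move_arm", "payload": {
  "series": [0, 0, -1, 0, 0, 0, 0, 0, -1, 0, 0, 0, 0, 0, -1, 0, 0, 0, 0, 0, 0, 0, 0, 0]
}}

```text
t: 19.32
tool_pos: [0.3828, -0.1936, 0.0758]
ee_rot: [180.0, 0.0, 174.7]
wrist_force: [-2.4, 0.1, 4.0]
width: 0.0195
finger_force: 89.2
```

5 N upward reaction, so the flap is on its stop. I ease up, slide the prong out to the right and go clear of the flap.

Call:
{"api": "move_arm", "payload": {
  "series": [0, 0, 4, 0, 0, 0, 0, 0, 5, 0, 0, 0, 0, 0, 5, 0, 0, 0, 0, 0, 3, 0, 0, 0, -0.9, -10, 0, 0, 0, 0, -0.9, -10, 0, 0, 0, 0, -0.9, -10, 0, 0, 0, 0, -0.9, -10, 0, 0, 0, 0, -0.9, -10, 0, 0, 0, 0, -0.9, -10, 0, 0, 0, 0, -1.8, -20, 0, 0, 0, 0, -1.8, -20, 0, 0, 0, 0, -1.8, -20, 0, 0, 0, 0, -1.8, -20, 0, 0, 0, 0, 0, 0, 0, 0, 0, 0, 0, 0, 0, 0, 0, 0]
}}

```text
t: 20.65
tool_pos: [0.3695, -0.3351, 0.0926]
ee_rot: [180.0, -0.0, 174.5]
wrist_force: [0.4, 0.0, -1.5]
width: 0.0196
finger_force: 88.6
```

```bash
python3 - <<'E'
from h import *
np.set_printoptions(precision=4,suppress=True)
s=env.state(); print(s["t"],s["tool_pos"],s["wrist_force"])
for n in ("side","top"):
    im,d=optics.snapshot(n)
    if n=="side": hookfit(n,d)
    c=cabf(cloud(n,d,np.ones_like(d,bool)))
    for a in (0,.02,.12,.14):
        m=(c[:,0]>a)&(c[:,0]<a+.02)&(np.abs(c[:,1]+.02)<.035)&(c[:,2]>.14)&(c[:,2]<.22); print(round(a,2),m.sum(),np.percentile(c[m,2],[10,50,90]) if m.sum()>3 else "")
E
```

```text
20.65 [ 0.3695 -0.3351  0.0926] [ 0.4074  0.0206 -1.5117]
side conf 0.77 635
 out [0.0692 0.0803] lat med -0.1352 [-0.1428 -0.1266] z [0.1193 0.1225 0.1247]
 out [0.086  0.0966] lat med -0.1366 [-0.1409 -0.1336] z [0.114  0.12   0.1232]
 out [0.107  0.1173] lat med -0.1353 [-0.1416 -0.1316] z [0.1149 0.1204 0.1245]
 out [0.1262 0.135 ] lat med -0.1352 [-0.1409 -0.1328] z [0.1138 0.1206 0.1235]
 out [0.1467 0.1564] lat med -0.136 [-0.1418 -0.0691] z [0.1148 0.1196 0.1675]
 out [0.1667 0.1755] lat med -0.1358 [-0.142  -0.1322] z [0.1141 0.1205 0.1247]
 out [0.1858 0.196 ] lat med -0.1351 [-0.1409 -0.1314] z [0.1139 0.1204 0.1232]
 out [0.2062 0.2176] lat med -0.1288 [-0.1436 -0.1259] z [0.1067 0.1248 0.1307]
 out [0.2258 0.2309] lat med -0.1276 [-0.1337 -0.1246] z [0.1067 0.1157 0.1309]
 out [0.2459 0.2606] lat med -0.1287 [-0.1441 -0.1251] z [0.1048 0.1163 0.1329]
 out [0.2661 0.2759] lat med -0.129 [-0.1498 -0.1238] z [0.1063 0.1269 0.1328]
 out [0.2859 0.2954] lat med -0.1285 [-0.1505 -0.1246] z [0.1049 0.1259 0.1342]
 out [0.3059 0.3161] lat med -0.1306 [-0.1501 -0.1239] z [0.1052 0.1236 0.1333]
 out [0.3265 0.3296] lat med -0.1362 [-0.1393 -0.134 ] z [0.1124 0.1189 0.124 ]
0 70 [0.165  0.1664 0.1677]
0.02 47 [0.1653 0.1664 0.1679]
0.12 115 [0.165  0.1665 0.1679]
0.14 164 [0.1609 0.1659 0.1676]
0 187 [0.1652 0.167  0.1684]
0.02 221 [0.1651 0.1669 0.1687]
0.12 252 [0.1654 0.1669 0.1688]
0.14 258 [0.1647 0.1669 0.1687]
```

The flap stays level and the hook is free and clear. I raise it, turn it back and carry it to the open desk on the left.

Call:
{"api": "move_arm", "payload": {
  "series": [0, 0, 31, 0, 0, 0, 0, 0, 31, 0, 0, 0, 0, 0, 31, 0, 0, 0, 0, 0, 31, 0, 0, 0, 4, 0, 0, 0, 0, -0.08, 4, 0, 0, 0, 0, -0.08, 5, 0, 0, 0, 0, -0.08, 5, 0, 0, 0, 0, -0.08, 1, 22, 0, 0, 0, -0.08, 1, 22, 0, 0, 0, -0.08, 1, 22, 0, 0, 0, -0.08, 1, 22, 0, 0, 0, -0.08, 1, 22, 0, 0, 0, -0.08, 1, 22, 0, 0, 0, -0.08, 1, 22, 0, 0, 0, -0.08, 1, 22, 0, 0, 0, -0.08, 1, 22, 0, 0, 0, -0.08, 1, 22, 0, 0, 0, -0.08, 1, 22, 0, 0, 0, -0.08, 1, 22, 0, 0, 0, -0.08]
}}

```text
t: 22.47
tool_pos: [0.3995, -0.0677, 0.2168]
ee_rot: [-180.0, 0.0, 101.2]
wrist_force: [-0.3, -0.1, -0.9]
width: 0.0194
finger_force: 88.7
```

Call:
{"api": "move_arm", "payload": {
  "series": [2, 22, 0, 0, 0, -0.073, 2, 22, 0, 0, 0, -0.073, 2, 22, 0, 0, 0, -0.073, 2, 22, 0, 0, 0, -0.073, 2, 22, 0, 0, 0, -0.073, 2, 22, 0, 0, 0, 0, 2, 22, 0, 0, 0, 0, 2, 22, 0, 0, 0, 0, 0, 0, -25, 0, 0, 0, 0, 0, -30, 0, 0, 0, 0, 0, -30, 0, 0, 0, 0, 0, -30, 0, 0, 0, 0, 0, -25, 0, 0, 0, 0, 0, -20, 0, 0, 0, 0, 0, 0, 0, 0, 0, 0, 0, 0, 0, 0, 0]
}}

```text
t: 23.8
tool_pos: [0.415, 0.1069, 0.0567]
ee_rot: [-179.9, 0.0, 80.5]
wrist_force: [-0.3, 0.3, -1.1]
width: 0.0192
finger_force: 88.6
```

Call:
{"api": "move_arm", "payload": {
  "series": [0, 0, -15, 0, 0, 0, 0, 0, -15, 0, 0, 0, 0, 0, -12, 0, 0, 0, 0, 0, -10, 0, 0, 0, 0, 0, -6, 0, 0, 0, 0, 0, -4, 0, 0, 0, 0, 0, -3, 0, 0, 0, 0, 0, -2, 0, 0, 0, 0, 0, 0, 0, 0, 0, 0, 0, 0, 0, 0, 0]
}}

```text
t: 24.63
tool_pos: [0.4163, 0.1064, -0.0099]
ee_rot: [180.0, -0.0, 80.4]
wrist_force: [-0.5, 0.3, -1.4]
width: 0.0196
finger_force: 88.7
```

Call:
{"api": "move_arm", "payload": {
  "series": [0, 0, -1.5, 0, 0, 0, 0, 0, -1.5, 0, 0, 0, 0, 0, 0, 0, 0, 0, 0, 0, 0, 0, 0, 0]
}}

```text
t: 24.97
tool_pos: [0.416, 0.1064, -0.0132]
ee_rot: [-180.0, 0.0, 80.4]
wrist_force: [-0.2, 0.8, -1.6]
width: 0.0191
finger_force: 88.7
```

Call:
{"api": "move_arm", "payload": {
  "series": [0, 0, -0.8, 0, 0, 0, 0, 0, -0.8, 0, 0, 0, 0, 0, 0, 0, 0, 0, 0, 0, 0, 0, 0, 0]
}}

```text
t: 25.3
tool_pos: [0.4162, 0.1064, -0.0138]
ee_rot: [179.9, 0.0, 80.4]
wrist_force: [-4.0, -2.2, 18.5]
width: 0.0194
finger_force: 91.2
```

Down on the desk. I ease off, open and rise clear.

Call:
{"api": "move_arm", "payload": {
  "series": [0, 0, 0.8, 0, 0, 0, 0, 0, 0, 0, 0, 0]
}}

```text
t: 25.47
tool_pos: [0.4163, 0.1065, -0.0137]
ee_rot: [180.0, -0.0, 80.4]
wrist_force: [-0.8, -0.5, 0.4]
width: 0.0195
finger_force: 88.9
```

Call:
{"api": "move_arm", "payload": {
  "series": [0, 0, 0, 0, 0, 0, 0, 0, 0, 0, 0, 0, 0, 0, 0, 0, 0, 0, 0, 0, 0, 0, 0, 0, 0, 0, 0, 0, 0, 0, 0, 0, 0, 0, 0, 0, 0, 0, 0, 0, 0, 0, 0, 0, 5, 0, 0, 0, 0, 0, 10, 0, 0, 0, 0, 0, 25, 0, 0, 0, 0, 0, 30, 0, 0, 0, 0, 0, 30, 0, 0, 0, -4, 25, 20, 0, 0, 0, -4, 30, 20, 0, 0, 0, -4, 30, 20, 0, 0, 0, 0, 0, 0, 0, 0, 0, 0, 0, 0, 0, 0, 0],
  "hand": 85
}}

```text
t: 26.88
tool_pos: [0.4045, 0.1933, 0.1479]
ee_rot: [179.8, -0.1, 80.6]
wrist_force: [0.3, -0.6, -0.1]
width: 0.0851
finger_force: 0.0
```

```bash
python3 - <<'E'
from h import *
np.set_printoptions(precision=4,suppress=True)
s=env.state(); print(s["t"],s["tool_pos"],s["wrist_force"],s["width"])
for n in ("side","top"):
    im,d=optics.snapshot(n)
    for q in ("hook","objective_jar","dust_cap","hex_driver"):
        for o in optics.outline_of(n,q)[:1]:
            p=cloud(n,d,o["region"]); print(n,q,round(o["confidence"],2),np.median(p,0),np.percentile(p,2,0),np.percentile(p,98,0))
    c=cabf(cloud(n,d,np.ones_like(d,bool)))
    for a in (0,.02,.12,.14):
        m=(c[:,0]>a)&(c[:,0]<a+.02)&(np.abs(c[:,1]+.02)<.035)&(c[:,2]>.14)&(c[:,2]<.22); print(round(a,2),m.sum(),np.percentile(c[m,2],[10,50,90]) if m.sum()>3 else "")
    if n=="side": a_=im[80:380,200:500]
    else: b_=im[80:380,200:500]
cv2.imwrite("pics/end.png",cv2.resize(np.hstack([a_,b_]),(800,400))[:,:,::-1])
E
```

```text
26.8833 [0.4045 0.1933 0.1479] [ 0.3187 -0.5696 -0.1412] 0.08507676588797497
side hook 0.76 [0.408  0.1075 0.0176] [ 0.3816 -0.0699  0.0001] [0.4325 0.1782 0.0267]
side objective_jar 0.64 [ 0.4749 -0.2771  0.046 ] [ 0.4622 -0.3047  0.0047] [ 0.4982 -0.2674  0.0633]
side dust_cap 0.43 [ 0.5324 -0.2299  0.0033] [ 0.5103 -0.2479 -0.0017] [ 0.5526 -0.206   0.012 ]
side hex_driver 0.45 [ 0.4118 -0.2116  0.0131] [ 0.3743 -0.2267  0.0041] [ 0.4508 -0.199   0.0171]
0 71 [0.1647 0.1663 0.1673]
0.02 48 [0.1653 0.1666 0.1681]
0.12 117 [0.165  0.1667 0.168 ]
0.14 162 [0.1611 0.166  0.1677]
top objective_jar 0.64 [ 0.4777 -0.2866  0.0606] [ 0.4635 -0.3158  0.0012] [ 0.4975 -0.272   0.0645]
top dust_cap 0.51 [ 0.5179 -0.2289  0.0037] [ 0.5114 -0.2402 -0.0001] [ 0.523  -0.2172  0.0156]
0 191 [0.1654 0.167  0.1687]
0.02 219 [0.1652 0.1669 0.1685]
0.12 253 [0.1654 0.1672 0.1691]
0.14 257 [0.1645 0.167  0.1688]
```

View pics/end.png

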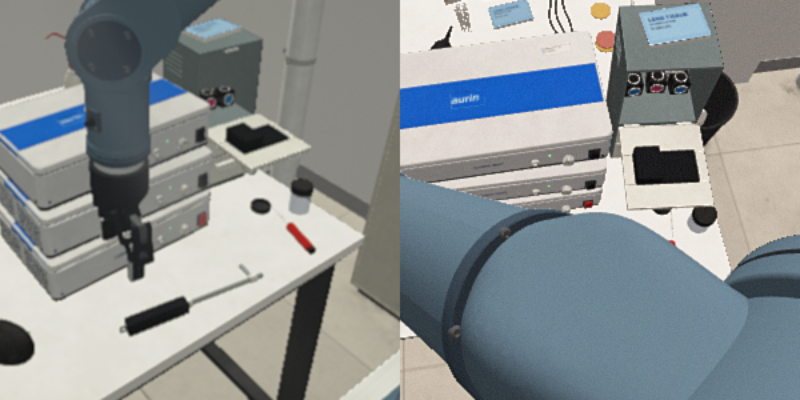

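The flap lies level (left view about (260,140), right view about (665,165)). The hook is flat on the desk at (190,300). The jar, cap and driver have not moved, and the gripper touches nothing.

```bash
python3 -c "
from bench import env
print(env.job_done())"
```

```text
the job is handed in; nothing more can be done
None
```

The flap is open and level on its stop, the pull hook is unhooked and lying flat on the open desk, the jar, cap and driver have not moved, and the job is handed in after about 27 s of the 64 s allowed (the first grasp closed just above the handle and had to be repeated lower).

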